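# Pin a carving turntable to its stop with a ball-lock pin

## Robot

A 6-joint arm with a two-finger parallel gripper is mounted at the origin on the work surface; the furniture and walls round the work are solid. World frame = base frame: x ahead of the robot, y to its left, z up, the work surface at z = 0. Lengths are in mm, angles in rad, forces in N, time in s.
With the tool pointing down it reaches from about 300 to 775 mm from the base axis. Payload 14.6 kg.
Tool frame: the origin (TCP) lies between the finger pads; the fingertips stand 19 mm ahead of it and the grasp point (between the pads) is the TCP; x points along the fingers, y is the direction in which the jaws open and shut, and the axes are right-handed (so a half turn about x gives the same grasp; the last joint's range is limited). The gripper opens to 94 mm and grips with 3 to 60 N. Pads are 16 mm wide; open, the fingers measure 119 mm over their backs; the gripper's body (75 mm by 177 mm) begins 78 mm behind the grasp point.
Start: joints at [-1.37, 0.3, 1.521, -0, 1.321, -0.067], TCP at [145.529, -530.387, 224.446] pointing down, gripper open.
Joint ranges: [-3.03, 3.03], [-0.79, 2.21], [0.23, 2.52], [-1.04, 4.18], [0, 3.07], [-2.55, 2.55]. Speed limits (rad/s): [2.22, 2.22, 2.57, 3.14, 3.14, 3.14].

## Interface

Orientations are given as [roll, pitch, yaw] about the fixed x, y, z axes, in that order (R = Rz(yaw) Ry(pitch) Rx(roll)).
In Python, from cell import manip gives the robot as it stands.
- The arm moves only by the tool jog_arm, never from a script. Its argument "series" is one flat list of numbers, 7 for each row, row after row: the turn, a rotation vector about the world's x, y, z in rad, then the shift along the world's x, y, z in m, then the opening, from -1 (shut) to 1 (fully open). A call has 1 to 20 rows; each row is the pose to reach, as a shift and turn from the pose commanded when the call began; what a row does not reach only later rows make up. A row lasts 1/8 s, in which the tool goes at most 62.5 mm and 10.7 degrees, less where a joint would pass 70% of its speed; a pose out of reach is approached as far as the arm can. A call with a gripper value outside its range is refused whole. The fingers move at their own pace and stop on an object; "squeeze" is the grip in N (left out, the last holds). Time passes only in rows, so rows that repeat a pose let the fingers close. It gives the time, the measured TCP pose, the force and the opening at its end, in the units of the state.
- manip.read_state(): the state, without advancing time (a new reading comes with each control period).
- manip.camera(name): name is "scene" or "top" or "wrist"; returns a dict with "color" (420x560x3 uint8, blue, green, red), "range_z" (420x560 float32, mm along the optical axis (not along the pixel's ray), 0 where there is no reading), "fx", "fy", "cx", "cy" (pixels), "pose" (4x4, takes a point from camera to world coordinates); the wrist camera has in their place "mount" (4x4, takes a point from camera to tool coordinates, whose origin is the TCP and whose axes are the tool frame's). Camera axes: x right, y down, z forward; pixel columns grow to the right and rows downward; lengths in mm; the calibration is good to about 2 mm. The wrist camera is an equidistant fisheye: a pixel r from the principal point sees the ray r / f radians off the axis. A picture is of the moment at which its call begins: read the wrist's pose just before it.
- manip.sign_off(): hands the job in, once; it reports no verdict.
The state is a dict: "clock": time; "joints": joint angles; "qd": joint speeds; "effort": joint torques, N m; "eef_pos": TCP position; "eef_rot": TCP orientation; "wrist_force": force on the tool from outside, world axes, zero at the start; "moment": the same for the moment, N m; "finger_gap": finger opening in mm.
Only numpy, scipy, OpenCV 4.12 (cv2) and the standard library are available. Lean on these libraries where they do the work, as an engineer would, in place of code of your own. Each camera call takes 0.05 s, during which the arm holds its last target.

## Task

The carving turntable has swung off its stop and must be locked again before the mallet work starts. Take the ball-lock pin from its wooden block with its red thumb button pinched in, pass it through the brass-bushed hole near the rim of the table, and swing the table with it, pressing only lightly, until it drops into the hidden hole of the stop plate underneath; push it home with the button still held, collar flat on the table, and then let go so that the button springs out and the balls lock it. Never lean hard on the pin, and leave the gouge, the brush and the eraser where they lie.

Things in the scene. Friction and masses are not known exactly. Their poses are not given: they have to be found in the camera images.
- turntable: Fixed stand of a carving turntable: dark steel base disc (radius 122 mm, 4 mm thick), grey neck, on it the round aluminium table (radius 112 mm, 12 mm thick, top 49 mm above the origin). Origin: centre of the base's underside, 2 mm above the work surface (it stands on a mat); the table turns about the vertical through it; z up, +x toward the brass pointer.
- pointer (a point): Top of the small brass pointer on the base, just outside the table's rim: 117 mm from the turning axis along the turntable's +x, 47 mm above its origin. It marks the middle of the stop plate's range of adjustment: the hidden bore may lie anywhere on the circle of 94 mm radius within 0.32 rad (30 mm along the circle) of the pointer's direction, to either side.
- stop_plate_axis (a point): Point on the turning axis at the top of the stop plate (34 mm above the turntable's origin). That flat steel sector is clamped to the stand 3 mm below the table, which hides it; it is 12 mm thick with free space below and has one plain 13.5 mm bore, 94 mm from the axis (direction: see pointer). The rest of it is smooth and level wherever the rim hole goes: a tip can slide on it.
- platter (a joint): Angle of the round table, rad, anticlockwise from above positive; 0 when its rim hole is at the pointer. It turns between stops at -0.5 and 0.5 with light drag (about 1.3 N at the rim hole) and stays where left. A carved rosette (radius 52 mm, 22 mm high) sits on its middle, held by three brass dogs that reach to 71 mm from the axis, 60, 180 and 300 degrees from the rim hole.
- rim_hole (a point): Centre of the mouth of the table's only hole (brass bush, 13.5 mm bore, 12 mm deep, open below), on the table's top face 51 mm above the work surface, 94 mm from the turning axis; z up, x outward from the axis.
- pin: Ball-lock pin, 110 to 185 g, at first upright in the middle hole of its block. Origin on its axis at the collar's underside, z up along it. Below: steel shank, 12 mm diameter, 42 mm long, the last 5 mm tapered to 8 mm. Above: steel collar, 30 mm diameter, 5 mm high, then the black grip. Home in the turntable, the origin is 51 mm above the work surface (2 mm of play once locked).
- pin_grip (a point): Centre of the grip, on the pin's axis 24 mm above its origin, axes as the pin's. The grip is 26 mm along x, 24 mm along y, from 5 to 41 mm above the origin. The red round thumb button (14 mm diameter) is in its +y face at this height and stands out 5 mm when free. Pinching the two y faces together presses it flush (6 N to start, 10 N flush); a grip across x leaves it out.
- pin_tip (a point): Tip of the shank, on the axis 42 mm below the pin's origin. Two lock balls, 10 mm above the tip on the x sides, stand 2.7 mm proud while the button is out: the tip then enters a 13.5 mm bore only 7 mm. With the button flush they are in and it passes. The tip meets the stop plate's top 15 mm below the rim hole's mouth; with the pin home it is 42 mm below that mouth.
- thumb_button (a joint): How far the thumb button is pressed in, m: 0 fully out (sprung), 0.005 flush with the grip.
- ball_a (a joint): How far one lock ball is drawn into the shank, m: 0 fully out (locked), 0.003 fully in; driven by the thumb button.
- ball_b (a joint): The same for the opposite ball.
- pin_block: Fixed wooden block, 64 mm along its x, 104 mm along its y, 50 mm high; origin at the centre of its underside, 2 mm above the work surface, z up. The pin stands in the 21 mm hole at its centre (47 mm deep), collar on the block's top; two small empty 9 mm holes lie 34 mm either side of it along y.
- boxwood_gouge: Bystander: a carving gouge with a pale boxwood handle, 34x202x33 mm, lying on the mat between the robot and the pin block; origin under its centre.
- dust_brush: Bystander: a flat dusting brush with a red handle, 32x191x15 mm, lying to the left of the turntable; origin under its centre.
- eraser: Bystander: an eraser in a blue sleeve, 19x42x13 mm, lying on the mat to the right of the pin block; origin under its centre.

How it is judged:
By the outcome, as a careful person would: the job done as asked, in the order asked, and still so for the second after the job is handed in, with the robot touching nothing.
It also fails if it takes over 70 s, if anything falls off the work surface, if the arm or the gripper's body presses on something with over 40 N, if the wrist force passes 120 N, or if a joint passes its speed limit or range.

## Working session

There is one attempt and no reset: what is moved stays moved. The work goes in short steps, Python scripts to look and compute and a tool call to move; the robot and the scene stay as the last step left them, time stands still between calls to the robot, and variables do not carry over. Pictures are saved under pics/ and viewed, and the job is handed in when it is done.

Besides the shell and the picture viewer there is one more tool, called after "Call:" as a command line: name --argument value ..., lists and objects as JSON in quotes. jog_arm: Moves the arm, as the interface text tells. Its arguments: {"type":"object","properties":{"series":{"type":"array","items":{"type":"number"}},"squeeze":{"type":"number"}},"required":["series"]}

```bash
mkdir -p pics; ls
cat > h.py <<'E'
import numpy as np, cv2
from cell import manip
def snap(name,fn):
    c=manip.camera(name); cv2.imwrite('pics/'+fn,c['color']); np.savez('pics/'+fn+'.npz',**c); return c
def ray(c,u,v):
    P=np.array(c['pose']); d=P[:3,:3]@np.array([(u-c['cx'])/c['fx'],(v-c['cy'])/c['fy'],1]); return P[:3,3],d
def onz(c,u,v,z):
    o,d=ray(c,u,v); return o+d*(z-o[2])/d[2]
E
python3 - <<'E'
from h import *
np.set_printoptions(suppress=True,precision=3)
print(manip.read_state())
for n in ("scene","top"):
    c=snap(n,n+'1.png'); print(n,c['fx'],c['fy'],c['cx'],c['cy'],np.array(c['pose']))
E
```

```text
pics
{'clock': 0.0, 'joints': array([-1.37 ,  0.3  ,  1.522, -0.   ,  1.321, -0.067]), 'qd': array([-0.001, -0.   , -0.   ,  0.   , -0.   ,  0.001]), 'effort': array([ -0.003, -53.182, -35.274,   0.071,   0.024,  -0.   ]), 'eef_pos': array([ 145.486, -530.157,  223.891]), 'eef_rot': array([-1.626,  1.57 ,  1.783]), 'wrist_force': array([-0.027,  0.156, -0.11 ]), 'moment': array([ 0.046,  0.002, -0.003]), 'finger_gap': 93.95464570236356}
scene 410.9034984237591 410.9034984237591 274.645924366839 216.07497627699294 [[  -0.553   -0.383    0.74  -477.531]
 [  -0.833    0.235   -0.501  632.424]
 [   0.018   -0.894   -0.448  632.84 ]
 [   0.       0.       0.       1.   ]]
top 415.16508072052204 415.16508072052204 276.2001691225957 208.08838009433364 [[  -0.007   -0.994    0.106  306.695]
 [  -1.       0.007    0.002  -13.934]
 [  -0.003   -0.106   -0.994 1060.393]
 [   0.       0.       0.       1.   ]]
```

View pics/scene1.png

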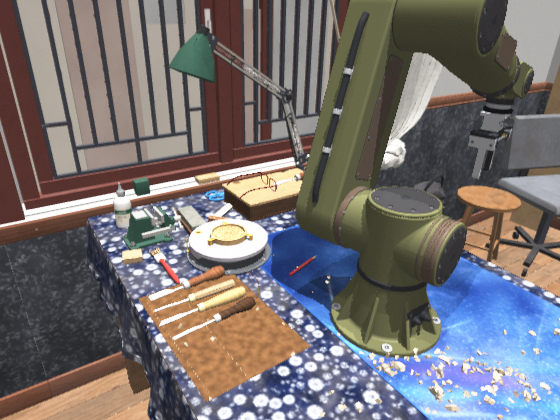

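View pics/top1.png

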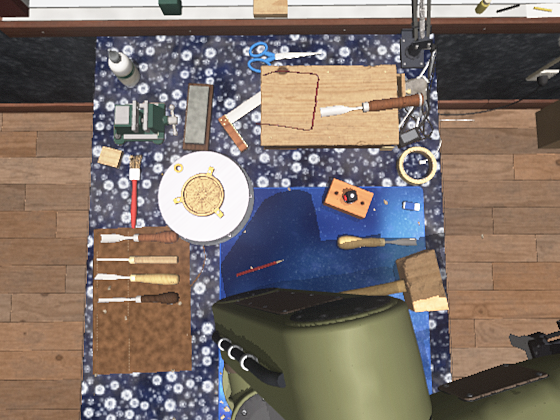

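Top view: the turntable is at about (205,197), with what looks like the brass hole near (180,168). The pin block is at (348,198), with the gouge and eraser close by. I'll zoom in.

Run:
```python
from h import *
i=cv2.imread('pics/top1.png')
a=cv2.resize(i[140:250,150:260],None,fx=5,fy=5,interpolation=cv2.INTER_CUBIC)
cv2.imwrite('pics/z1.png',a)
a=cv2.resize(i[160:250,310:440],None,fx=6,fy=6,interpolation=cv2.INTER_CUBIC)
cv2.imwrite('pics/z2.png',a)
```

```text
(no output)
```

View pics/z1.png

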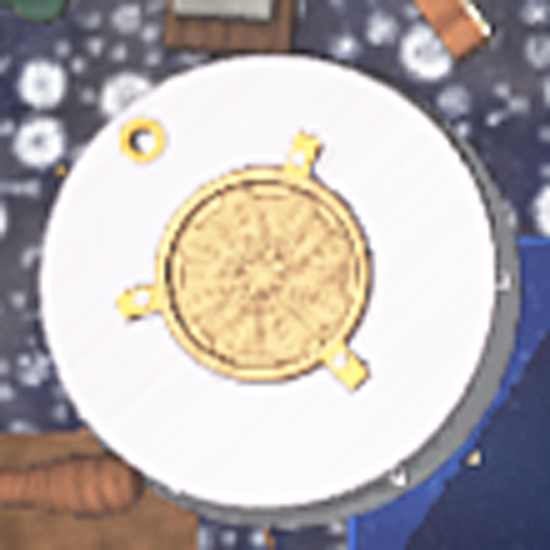

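View pics/z2.png

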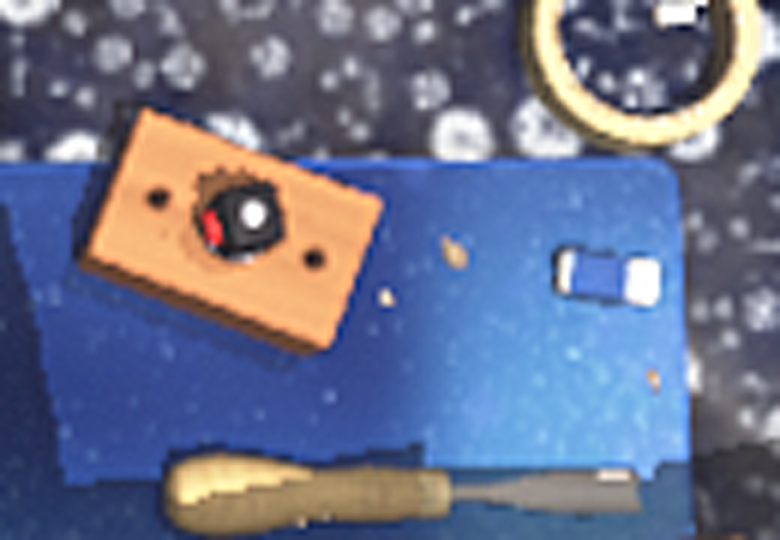

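Run:
```python
from h import *
np.set_printoptions(suppress=True,precision=1)
c=dict(np.load('pics/top1.png.npz'))
P=c['pose'];D=c['range_z']
v,u=np.mgrid[:420,:560]
X=np.stack([(u-c['cx'])/c['fx']*D,(v-c['cy'])/c['fy']*D,D],-1)@P[:3,:3].T+P[:3,3]
np.save('pics/X.npy',X)
img=c['color'].astype(int)
# table
reg=np.zeros((420,560),bool);reg[140:255,150:265]=1
z=X[...,2]
m=reg&(abs(z-51)<7)&(D>0)&(img.min(2)>150)
mu=m.astype(np.uint8); cs,_=cv2.findContours(mu,cv2.RETR_EXTERNAL,cv2.CHAIN_APPROX_NONE)
k=max(cs,key=cv2.contourArea)[:,0]
pts=np.array([onz(c,a,b,51)[:2] for a,b in k])
A=np.c_[2*pts,np.ones(len(pts))];s=np.linalg.lstsq(A,(pts**2).sum(1),rcond=None)[0]
print('table c',s[:2],'r',np.sqrt(s[2]+s[0]**2+s[1]**2),'zmed',np.median(z[m]))
# rosette: z ~73
hs=cv2.cvtColor(c['color'],cv2.COLOR_BGR2HSV).astype(int)
y=reg&(hs[...,0]>12)&(hs[...,0]<35)&(hs[...,1]>90)&(hs[...,2]>150)
n,l,st,ce=cv2.connectedComponentsWithStats(y.astype(np.uint8))
for i in range(1,n):
  if st[i,4]>2:print(st[i],ce[i],onz(c,*ce[i],51),onz(c,*ce[i],73))
# block, zoom coordinates
for nm,p,h in [('corner',(145,108),52),('corner',(383,203),52),('corner',(322,350),52),('corner',(85,262),52),('h1',(158,198),52),('h2',(314,258),52),('grip',(243,215),93),('btn',(212,228),76)]:
  print(nm,onz(c,310+p[0]/6-.4,160+p[1]/6-.4,h))
m=(z>80)&(z<110);m[:, :310]=0;m[:160]=0;m[:,440:]=0;m[250:]=0
print(m.sum(),X[m].mean(0),X[m].min(0),X[m].max(0))
m=(z>10);m[:,:330]=0;m[232:,:]=0;m[:225]=0
```

```text
table c [446.7 166.9] r 110.35388492857615 zmed 50.12464836873971
[261 140   4   6  15] [262.4 142.4] [579.1  21.3  51. ] [573.2  20.5  73. ]
[174 164   9   8  40] [177.9 167.4] [517.5 230.4  51. ] [512.9 225.1  73. ]
[183 167  41  51 733] [204.6 194.6] [449.1 163.7  51. ] [446.  159.8  73. ]
[189 189   5   3   9] [191.2 189.7] [461.6 196.7  51. ] [458.3 192.1  73. ]
[174 191   9  13  36] [178.3 199. ] [438.8 228.   51. ] [435.9 222.8  73. ]
[162 227   3   1   3] [163. 227.] [370.3 264.1  51. ] [368.9 258.   73. ]
[166 226   2   2   3] [166.3 226.7] [371. 256.  51.] [369.6 250.1  73. ]
[157 248   3   2   3] [158.  248.3] [318.6 275.1  51. ] [318.4 268.8  73. ]
[177 251   2   2   3] [177.7 251.7] [310.3 227.3  51. ] [310.2 222.   73. ]
[187 250   2   2   3] [187.7 250.7] [312.5 203.1  51. ] [312.4 198.4  73. ]
corner [ 488.8 -154.1   52. ]
corner [ 448.8 -250.4   52. ]
corner [ 388.7 -223.7   52. ]
corner [ 425.4 -128.3   52. ]
h1 [ 451.5 -158.6   52. ]
h2 [ 426.4 -221.6   52. ]
grip [ 438.7 -185.8   93. ]
btn [ 435.8 -176.4   76. ]
125 [ 437.5 -188.7   90. ] [ 424.3 -202.8   80. ] [ 452.3 -173.5   95.7]
```

Run:
```python
from h import *
from scipy.spatial.transform import Rotation as R
np.set_printoptions(suppress=True,precision=3)
s=manip.read_state();r=R.from_euler('xyz',s['eef_rot']).as_matrix();print(r)
c=snap('wrist','w0.png');print(c['mount'],c['fx'],c['cx'],c['cy'])
c=dict(np.load('pics/top1.png.npz'))
p=onz(c,162,173.6,49);print(p, np.arctan2(p[1]-166.9,p[0]-446.7),np.hypot(p[1]-166.9,p[0]-446.7))
```

```text
[[-0.     0.265 -0.964]
 [ 0.001 -0.964 -0.265]
 [-1.    -0.001 -0.   ]]
[[  -0.      -0.267    0.964 -159.536]
 [   1.      -0.001    0.       0.618]
 [   0.001    0.964    0.267  -76.908]
 [   0.       0.       0.       1.   ]] 325.19226210127806 273.50501308345963 213.03270165974828
[502.651 270.01   49.   ] 1.0736262747398764 117.31194986738896
```

Call:
jog_arm --series '[0,0,0,0.03,0.05,0,1,0,0,0,0.06,0.09,0,1,0,0,0,0.1,0.13,0,1,0,0,0,0.13,0.17,0,1,0,0,0,0.16,0.21,0,1,0,0,0,0.2,0.25,0,1,0,0,0,0.24,0.29,0,1,0,0,0,0.28,0.32,0,1,0,0,0,0.294,0.34,0,1,0,0,0,0.294,0.34,0,1,0,0,0,0.294,0.34,0,1]'

```text
clock: 1.52
eef_pos: [439.1, -190.9, 224.3]
eef_rot: [-0.381, 1.571, 3.028]
wrist_force: [-0.2, 0.4, -0.5]
finger_gap: 94.1
```

```bash
cat >> h.py <<'E'
from scipy.spatial.transform import Rotation as R
def wsnap(fn):
    s=manip.read_state(); c=manip.camera('wrist'); cv2.imwrite('pics/'+fn,c['color'])
    T=np.eye(4);T[:3,:3]=R.from_euler('xyz',s['eef_rot']).as_matrix();T[:3,3]=s['eef_pos']
    c['pose']=T@np.array(c['mount']);np.savez('pics/'+fn+'.npz',**c);return c
def fray(c,u,v):
    x=(u-c['cx'])/c['fx'];y=(v-c['cy'])/c['fy'];t=np.hypot(x,y)
    d=np.array([x/t*np.sin(t),y/t*np.sin(t),np.cos(t)]) if t>1e-9 else np.array([0,0,1.])
    return c['pose'][:3,3],c['pose'][:3,:3]@d
def fonz(c,u,v,z):
    o,d=fray(c,u,v);return o+d*(z-o[2])/d[2]
def fproj(c,p):
    q=np.linalg.inv(c['pose'])@np.r_[p,1];r=np.hypot(q[0],q[1]);t=np.arctan2(r,q[2])
    return c['cx']+c['fx']*t*q[0]/r,c['cy']+c['fy']*t*q[1]/r
E
python3 - <<'E'
from h import *
c=wsnap('w1.png');u,v=map(int,fproj(c,[439,-190,76]));print(u,v)
a=c['color'][v-70:v+70,u-90:u+90];cv2.imwrite('pics/w1z.png',cv2.resize(a,None,fx=4,fy=4,interpolation=cv2.INTER_CUBIC))
E
```

```text
271 204
```

View pics/w1z.png

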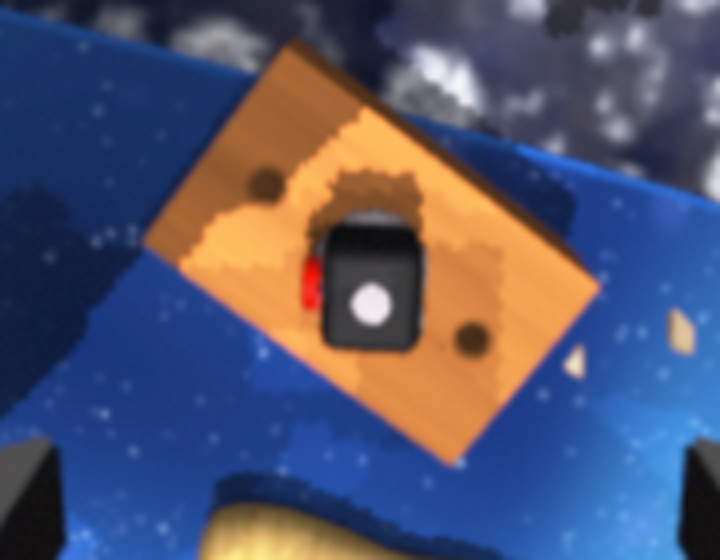

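View pics/w1.png

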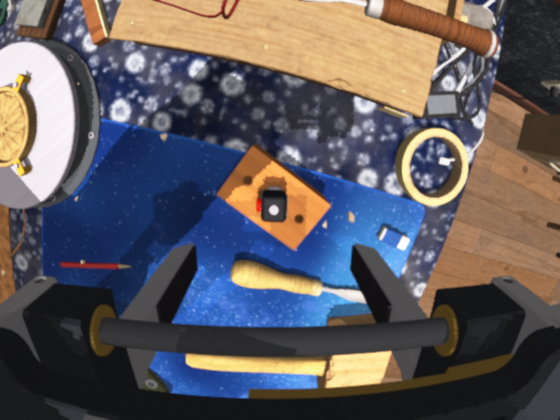

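The pin grip is at about (273,204), with the button on its left, toward the turntable. It is almost square with the jaws already. Next I'll measure the grip outline.

Run:
```python
from h import *
np.set_printoptions(suppress=True,precision=2)
c=dict(np.load('pics/w1.png.npz'))
im=c['color'];sub=im[180:225,250:295]
hs=cv2.cvtColor(sub,cv2.COLOR_BGR2HSV).astype(int)
m=((sub.max(2)<75)|((hs[...,1]<40)&(hs[...,2]>150))).astype(np.uint8)
print('\n'.join(''.join('#' if x else '.' for x in r) for r in m))
r=((hs[...,1]>190)&((hs[...,0]<6)|(hs[...,0]>174))&(hs[...,2]>120))
v,u=np.nonzero(r);print('red',u.mean()+250,v.mean()+180,len(u),fonz(c,u.mean()+250,v.mean()+180,76))
o=(271-90,204-70)
for p in [(326,345),(415,348),(322,232),(418,228),(370,304)]:
    print(p,fonz(c,o[0]+p[0]/4-.4,o[1]+p[1]/4-.4,93))
print('btn top/bot',[fonz(c,o[0]+p[0]/4,o[1]+p[1]/4,76) for p in [(310,260),(310,308)]])
for p in [(266,187),(472,340)]: print('holes',fonz(c,o[0]+p[0]/4-.4,o[1]+p[1]/4-.4,52))
```

```text
.............................................
.............................................
.............................................
.............................................
.............................................
.............................................
.............................................
.............................................
.............................................
................##...........................
..............###################............
.............######################..........
............#######################..........
...........########################..........
...........#########################.........
...........#########################.........
...........#########################.........
...........##########################........
............#########################........
............#########################........
............#########################........
............#########################........
............#########################........
............############..###########.....
[... 672 characters left out ...]
###########..........
.............######################..........
..................################...........
.............................................
.............................................
.............................................
.............................................
red 258.468085106383 204.12765957446808 47 [ 435.94 -177.2    76.  ]
(326, 345) [ 426.48 -183.95   93.  ]
(415, 348) [ 431.25 -204.2    93.  ]
(322, 232) [ 452.27 -176.2    93.  ]
(418, 228) [ 458.94 -197.09   93.  ]
(370, 304) [ 438.74 -191.25   93.  ]
btn top/bot [array([ 440.92, -175.93,   76.  ]), array([ 429.23, -178.98,   76.  ])]
holes [ 451.37 -159.84   52.  ]
holes [ 425.81 -222.93   52.  ]
```

Call:
jog_arm --series '[0,0,0,0,0,-0.05,1,0,0,0,0,0,-0.1,1,0,0,0,0,0,-0.13,1,0,0,0,0,0,-0.145,1,0,0,0,0,0,-0.145,0.2,0,0,0,0,0,-0.145,-0.2,0,0,0,0,0,-0.145,-1,0,0,0,0,0,-0.145,-1,0,0,0,0,0,-0.145,-1,0,0,0,0,0,-0.145,-1,0,0,0,0,0,-0.145,-1,0,0,0,0,0,-0.145,-1]' --squeeze 28

```text
clock: 3.08
eef_pos: [439.5, -190.4, 79.5]
eef_rot: [1.915, 1.571, -0.959]
wrist_force: [-0.4, -0.8, -0.3]
finger_gap: 23.8
```

Call:
jog_arm --series '[0,0,0,0,0,0.01,-1,0,0,0,0,0,0.025,-1,0,0,0,0,0,0.05,-1,0,0,0,0,0,0.08,-1,0,0,0,0,0,0.1,-1,0,0,0,0,0,0.1,-1,0,0,0,0,0,0.1,-1]'

```text
clock: 3.95
eef_pos: [439.2, -190.2, 179.0]
eef_rot: [-0.759, 1.57, 2.651]
wrist_force: [-0.1, 0.9, -1.4]
finger_gap: 24.3
```

Run:
```python
from h import *
print(manip.read_state())
c=wsnap('w2.png');s=snap('scene','s2.png')
```

```text
{'clock': 3.95, 'joints': array([-4.85279703e-01,  1.86797156e-01,  1.77256285e+00,  3.88651398e-06,
        1.18288501e+00,  8.17807077e-01]), 'qd': array([-0.00022129,  0.01157408,  0.00677325, -0.00104544, -0.00158609,
       -0.00137808]), 'effort': array([ 1.77655817e-02, -4.64412439e+01, -3.46753085e+01,  5.99919213e-02,
       -1.05629626e-02,  1.14477720e-03]), 'eef_pos': array([ 439.23092375, -190.2458254 ,  178.99497911]), 'eef_rot': array([-0.75850268,  1.57014395,  2.65079805]), 'wrist_force': array([-0.07956051,  0.89566173, -1.38558746]), 'moment': array([-0.00711773,  0.01462594, -0.01428873]), 'finger_gap': 24.296157204027555}
```

View pics/w2.png

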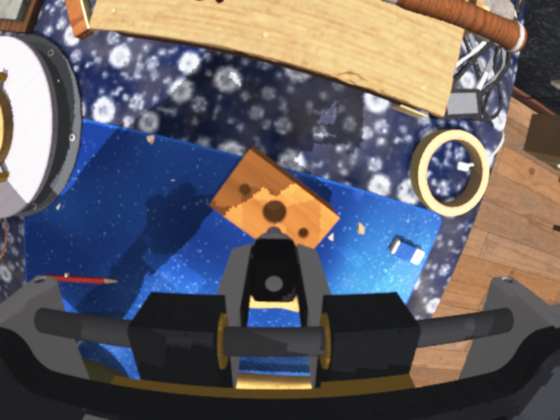

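View pics/s2.png

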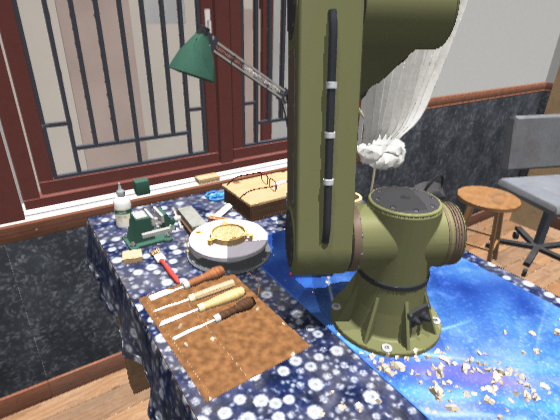

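Call:
jog_arm --series '[0,0,0,0.0,0.04,0,-1,0,0,0,0.01,0.08,0,-1,0,0,0,0.01,0.12,0,-1,0,0,0,0.01,0.17,0,-1,0,0,0,0.02,0.22,0,-1,0,0,0,0.02,0.27,0,-1,0,0,0,0.02,0.32,0,-1,0,0,0,0.02,0.36,0,-1,0,0,0,0.02,0.38,0,-1,0,0,0,0.02,0.38,0,-1,0,0,0,0.02,0.38,0,-1]'

```text
clock: 5.42
eef_pos: [459.4, 188.9, 179.0]
eef_rot: [0.221, 1.57, -2.653]
wrist_force: [0.0, 0.3, -2.4]
finger_gap: 24.0
```

Run:
```python
from h import *
s=manip.read_state();print(s['eef_pos'],s['wrist_force'],s['finger_gap'],s['joints'])
c=wsnap('w3.png')
X=np.load('pics/X.npy')
print('vise',np.nanmax(X[90:145,105:185,2]), X[90:145,105:185].reshape(-1,3)[np.argmax(X[90:145,105:185,2])],'box',X[60:150,180:240,2].max(),'bottle',X[45:90,100:140,2].max())
```

```text
[459.41442168 188.91164051 179.02683232] [ 0.03240917  0.33161114 -2.43591651] 23.991853942841583 [ 3.16455146e-01  2.26305542e-01  1.72437272e+00 -1.64596274e-04
  1.19179311e+00  1.61980069e+00]
vise 1060.3933724109581 [ 306.69485325  -13.93428651 1060.39337241] box 1060.3933724109581 bottle 1060.3933724109581
```

View pics/w3.png

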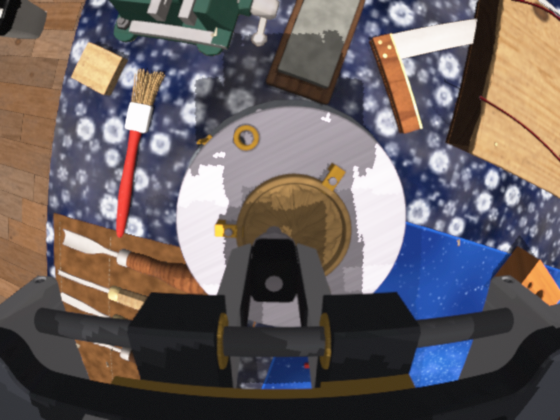

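Run:
```python
from h import *
np.set_printoptions(suppress=True,precision=2)
c=dict(np.load('pics/w3.png.npz'))
X=np.load('pics/X.npy');D=np.load('pics/top1.png.npz')['range_z']
z=np.where(D>0,X[...,2],0);print('vise z',z[95:145,105:185].max(),'bottle',z[45:90,100:140].max(), 'bottle at',X[66,120])
hs=cv2.cvtColor(c['color'],cv2.COLOR_BGR2HSV).astype(int)
m=((hs[...,0]>12)&(hs[...,0]<32)&(hs[...,1]>110)).astype(np.uint8)
m[:,:190]=0;m[:,270:]=0;m[:115]=0;m[160:]=0
n,l,st,ce=cv2.connectedComponentsWithStats(m)
for i in range(1,n):
    if st[i,4]>10: print(st[i],ce[i],fonz(c,*ce[i],51))
cs,_=cv2.findContours(m,cv2.RETR_EXTERNAL,cv2.CHAIN_APPROX_NONE)
for k in cs:
    if len(k)>20:
        k=k[:,0];p=np.array([fonz(c,*q,51)[:2] for q in k]);A=np.c_[2*p,np.ones(len(p))];s=np.linalg.lstsq(A,(p**2).sum(1),rcond=None)[0];print(s[:2],np.sqrt(s[2]+s[0]**2+s[1]**2))
a=c['color'][105:175,185:285];cv2.imwrite('pics/w3z.png',cv2.resize(a,None,fx=7,fy=7,interpolation=cv2.INTER_CUBIC))
```

```text
vise z 94.39266581603317 bottle 147.89865021731498 bottle at [759.77 365.    95.23]
[234 125  25  25 337] [245.53 137.34] [516.94 229.42  51.  ]
[197 135  15  10  78] [203.87 139.92] [505.66 265.14  51.  ]
[506.33 265.46] 4.871618207910476
[517.05 229.23] 10.764137229075908
```

View pics/w3z.png

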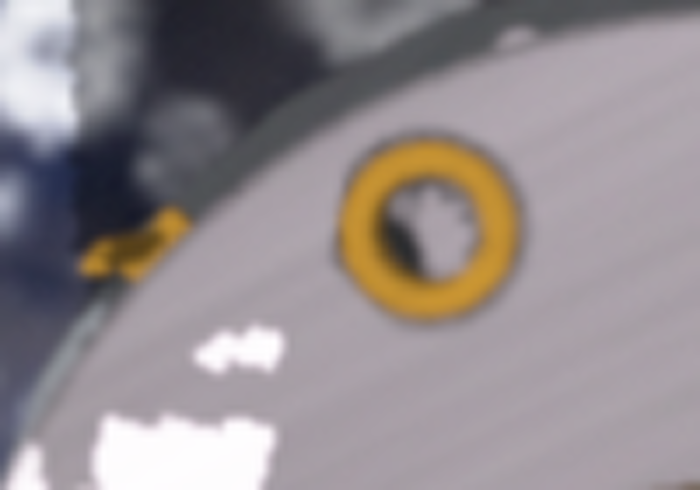

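Call:
jog_arm --series '[0,0,0,0.03,0.02,0,-1,0,0,0,0.058,0.0404,0,-1,0,0,0,0.058,0.0404,-0.025,-1,0,0,0,0.058,0.0404,-0.045,-1,0,0,0,0.058,0.0404,-0.054,-1,0,0,0,0.058,0.0404,-0.054,-1,0,0,0,0.058,0.0404,-0.054,-1]'

```text
clock: 6.35
eef_pos: [517.9, 229.9, 126.4]
eef_rot: [-3.062, 1.57, 0.347]
wrist_force: [0.5, -0.1, -1.0]
finger_gap: 23.9
```

Run:
```python
from h import *
s=manip.read_state();print(s['eef_pos'],s['wrist_force'],s['finger_gap'])
c=wsnap('w4.png');s=snap('scene','s4.png')
cv2.imwrite('pics/s4z.png',cv2.resize(s['color'][170:290,160:300],None,fx=5,fy=5,interpolation=cv2.INTER_CUBIC))
```

```text
[517.92706238 229.94101398 126.35078797] [ 0.49687466 -0.09690805 -1.04261168] 23.919321926512644
```

View pics/w4.png

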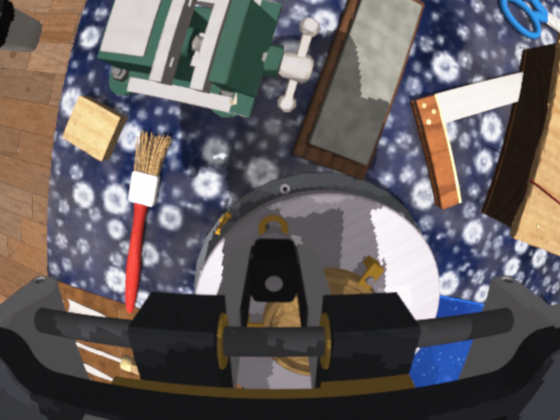

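View pics/s4z.png

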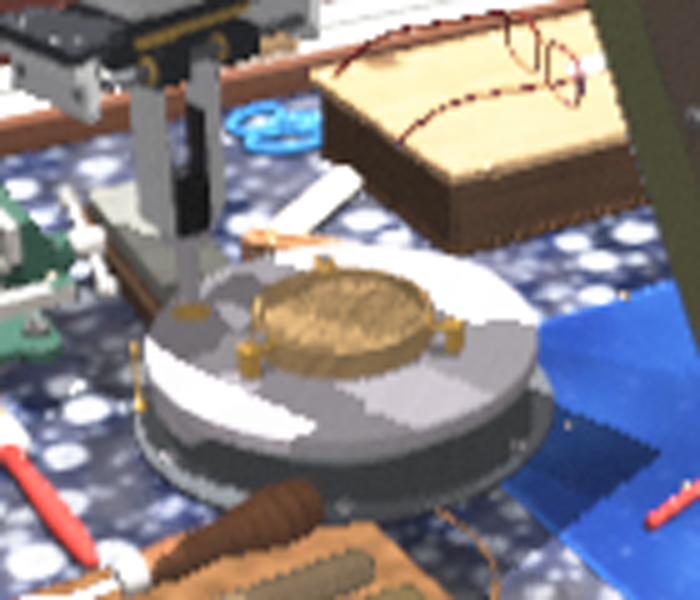

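Scene zoom: the shank tip stands over the brass bush, at about (190,305). Next I'll lower it gently.

Call:
jog_arm --series '[0,0,0,0,0,-0.003,-1,0,0,0,0,0,-0.006,-1,0,0,0,0,0,-0.008,-1,0,0,0,0,0,-0.01,-1,0,0,0,0,0,-0.01,-1]'

```text
clock: 7.08
eef_pos: [517.5, 230.0, 115.3]
eef_rot: [-0.112, 1.571, -2.986]
wrist_force: [-0.5, -0.1, -2.3]
finger_gap: 24.0
```

Call:
jog_arm --series '[0,0,0,0,0,-0.002,-1,0,0,0,0,0,-0.004,-1,0,0,0,0,0,-0.006,-1,0,0,0,0,0,-0.006,-1,0,0,0,0,0,-0.006,-1]'

```text
clock: 7.7
eef_pos: [517.6, 230.0, 109.5]
eef_rot: [-2.45, 1.571, 0.959]
wrist_force: [0.6, -0.5, -2.1]
finger_gap: 23.9
```

Run:
```python
from h import *
for i in range(1):
    s=manip.read_state();print(s['eef_pos'],s['wrist_force'],s['moment'],s['finger_gap'])
s=snap('scene','s5.png')
cv2.imwrite('pics/s5z.png',cv2.resize(s['color'][170:290,160:300],None,fx=5,fy=5,interpolation=cv2.INTER_CUBIC))
```

```text
[517.56716437 230.03498288 109.47274124] [ 0.63331776 -0.54123219 -2.14215675] [-0.02233321 -0.02479878 -0.03429557] 23.904649689218875
```

View pics/s5z.png

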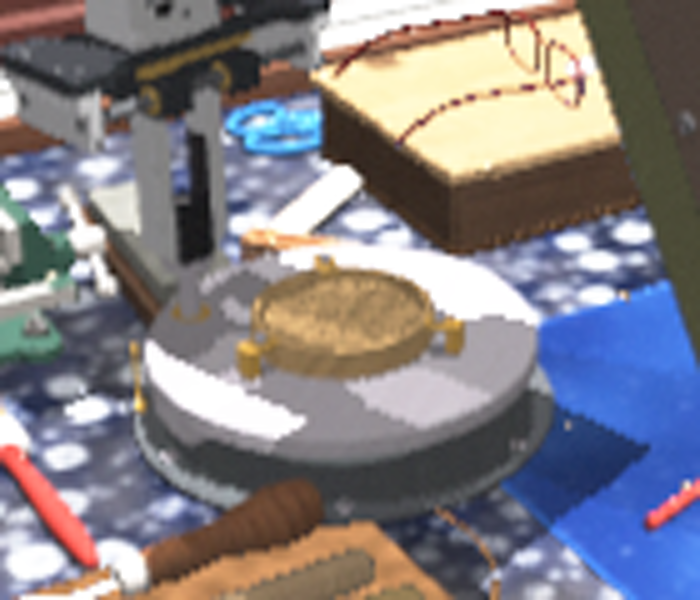

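Call:
jog_arm --series '[0,0,0,0,0,-0.0015,-1,0,0,0,0,0,-0.003,-1,0,0,0,0,0,-0.0035,-1,0,0,0,0,0,-0.0035,-1]'

```text
clock: 8.25
eef_pos: [517.5, 230.0, 105.9]
eef_rot: [0.032, 1.571, -2.842]
wrist_force: [0.3, -0.3, -1.3]
finger_gap: 23.8
```

Call:
jog_arm --series '[0,0,0,0,0,-0.0005,-1,0,0,0,0,0,-0.001,-1,0,0,0,0,0,-0.001,-1]'

```text
clock: 8.62
eef_pos: [517.7, 230.1, 105.3]
eef_rot: [-3.005, 1.57, 0.405]
wrist_force: [-1.3, 0.0, 3.4]
finger_gap: 24.1
```

Run:
```python
import numpy as np
c=np.array([447.3,167.4]);p=np.array([517.53,230.01]);a0=np.arctan2(*(p-c)[::-1]);r=np.hypot(*(p-c));print(a0,r)
q0=p
for k in range(0,46):
    a=a0+.016*k;q=c+94*np.array([np.cos(a),np.sin(a)]);print(k,round(a,3),np.round(q-p,1))
```

```text
0.7280987146024073 94.08647618016094
0 0.728 [-0.1 -0.1]
1 0.744 [-1.1  1.1]
2 0.76 [-2.1  2.2]
3 0.776 [-3.1  3.2]
4 0.792 [-4.2  4.3]
5 0.808 [-5.3  5.3]
6 0.824 [-6.4  6.4]
7 0.84 [-7.5  7.4]
8 0.856 [-8.6  8.4]
9 0.872 [-9.8  9.4]
10 0.888 [-10.9  10.3]
11 0.904 [-12.1  11.3]
12 0.92 [-13.3  12.2]
13 0.936 [-14.5  13.1]
14 0.952 [-15.7  14. ]
15 0.968 [-16.9  14.8]
16 0.984 [-18.2  15.7]
17 1.0 [-19.4  16.5]
18 1.016 [-20.7  17.3]
19 1.032 [-22.   18.1]
20 1.048 [-23.3  18.8]
21 1.064 [-24.6  19.6]
22 1.08 [-25.9  20.3]
23 1.096 [-27.3  21. ]
24 1.112 [-28.6  21.7]
25 1.128 [-30.   22.3]
26 1.144 [-31.3  23. ]
27 1.16 [-32.7  23.6]
28 1.176 [-34.1  24.2]
29 1.192 [-35.5  24.7]
30 1.208 [-36.9  25.3]
31 1.224 [-38.3  25.8]
32 1.24 [-39.7  26.3]
33 1.256 [-41.1  26.8]
34 1.272 [-42.6  27.2]
35 1.288 [-44.   27.7]
36 1.304 [-45.5  28.1]
37 1.32 [-46.9  28.5]
38 1.336 [-48.4  28.8]
39 1.352 [-49.8  29.2]
40 1.368 [-51.3  29.5]
41 1.384 [-52.8  29.8]
42 1.4 [-54.3  30. ]
43 1.416 [-55.7  30.3]
44 1.432 [-57.2  30.5]
45 1.448 [-58.7  30.7]
```

Contact with the stop plate at 3.4 N. Now I'll swing in 3 mm steps to k=2.

Call:
jog_arm --series '[0,0,0,-0.0011,0.0011,0,-1,0,0,0,-0.0021,0.0022,0,-1,0,0,0,-0.0021,0.0022,0,-1]'

```text
clock: 9.0
eef_pos: [515.8, 232.2, 105.3]
eef_rot: [2.904, 1.57, 0.031]
wrist_force: [2.2, -2.1, 5.7]
finger_gap: 24.1
```

Call:
jog_arm --series '[0,0,0,-0.001,0.001,0,-1,0,0,0,-0.0021,0.0021,0,-1,0,0,0,-0.0021,0.0021,0,-1]'

```text
clock: 9.38
eef_pos: [513.3, 234.5, 105.0]
eef_rot: [-2.232, 1.57, 1.177]
wrist_force: [1.6, -2.2, 3.5]
finger_gap: 24.2
```

Call:
jog_arm --series '[0,0,0,-0.0011,0.001,0,-1,0,0,0,-0.0022,0.0021,0,-1,0,0,0,-0.0022,0.0021,0,-1]'

```text
clock: 9.75
eef_pos: [510.6, 236.6, 104.4]
eef_rot: [-0.173, 1.569, -3.046]
wrist_force: [0.2, -0.5, -2.3]
finger_gap: 23.9
```

Vertical force fell to free weight and z dropped, so the tip may be at the bore. I'll probe down 1.5 mm.

Call:
jog_arm --series '[0,0,0,0,0,-0.0005,-1,0,0,0,0,0,-0.001,-1,0,0,0,0,0,-0.0015,-1,0,0,0,0,0,-0.0015,-1]'

```text
clock: 10.25
eef_pos: [511.1, 236.4, 103.4]
eef_rot: [-0.278, 1.571, 3.131]
wrist_force: [0.5, 0.5, -2.3]
finger_gap: 23.8
```

Call:
jog_arm --series '[0,0,0,0,0,-0.0005,-1,0,0,0,0,0,-0.001,-1,0,0,0,0,0,-0.0015,-1,0,0,0,0,0,-0.0015,-1]'

```text
clock: 10.75
eef_pos: [511.1, 236.4, 101.9]
eef_rot: [-0.163, 1.571, -3.037]
wrist_force: [-0.6, 0.0, -2.7]
finger_gap: 24.1
```

Call:
jog_arm --series '[0,0,0,0,0,-0.0007,-1,0,0,0,0,0,-0.0014,-1,0,0,0,0,0,-0.002,-1,0,0,0,0,0,-0.002,-1]'

```text
clock: 11.25
eef_pos: [511.0, 236.5, 99.9]
eef_rot: [-0.721, 1.57, 2.689]
wrist_force: [-1.7, 1.9, -1.6]
finger_gap: 24.0
```

Call:
jog_arm --series '[0,0,0,-0.0003,0.0003,0,-1,0,0,0,-0.0005,0.0005,-0.001,-1,0,0,0,-0.0005,0.0005,-0.002,-1,0,0,0,-0.0005,0.0005,-0.002,-1]'

```text
clock: 11.75
eef_pos: [510.6, 236.8, 97.8]
eef_rot: [0.569, 1.571, -2.305]
wrist_force: [-0.2, -0.1, -1.0]
finger_gap: 23.8
```

Call:
jog_arm --series '[0,0,0,0,0,-0.001,-1,0,0,0,0,0,-0.002,-1,0,0,0,0,0,-0.003,-1,0,0,0,0,0,-0.004,-1,0,0,0,0,0,-0.005,-1,0,0,0,0,0,-0.005,-1]'

```text
clock: 12.5
eef_pos: [510.6, 236.9, 92.8]
eef_rot: [0.131, 1.571, -2.743]
wrist_force: [-0.1, -0.0, -0.8]
finger_gap: 23.8
```

Call:
jog_arm --series '[0,0,0,0,0,-0.001,-1,0,0,0,0,0,-0.002,-1,0,0,0,0,0,-0.003,-1,0,0,0,0,0,-0.004,-1,0,0,0,0,0,-0.005,-1,0,0,0,0,0,-0.005,-1]'

```text
clock: 13.25
eef_pos: [510.6, 236.9, 87.9]
eef_rot: [-0.009, 1.571, -2.883]
wrist_force: [0.8, -0.4, -1.3]
finger_gap: 24.0
```

Call:
jog_arm --series '[0,0,0,0,0,-0.001,-1,0,0,0,0,0,-0.002,-1,0,0,0,0,0,-0.003,-1,0,0,0,0,0,-0.004,-1,0,0,0,0,0,-0.005,-1,0,0,0,0,0,-0.006,-1,0,0,0,0,0,-0.007,-1,0,0,0,0,0,-0.008,-1,0,0,0,0,0,-0.008,-1]'

```text
clock: 14.38
eef_pos: [510.6, 236.9, 79.9]
eef_rot: [-0.031, 1.571, -2.905]
wrist_force: [0.4, -0.6, -1.5]
finger_gap: 24.3
```

Call:
jog_arm --series '[0,0,0,0,0,-0.0005,-1,0,0,0,0,0,-0.001,-1,0,0,0,0,0,-0.0013,-1,0,0,0,0,0,-0.0013,-1]'

```text
clock: 14.88
eef_pos: [510.6, 236.9, 78.6]
eef_rot: [-0.185, 1.571, -3.059]
wrist_force: [0.4, -0.1, -1.2]
finger_gap: 23.8
```

Call:
jog_arm --series '[0,0,0,0,0,-0.0003,-1,0,0,0,0,0,-0.0006,-1,0,0,0,0,0,-0.0006,-1]'

```text
clock: 15.25
eef_pos: [510.7, 237.0, 78.4]
eef_rot: [-3.048, 1.57, 0.362]
wrist_force: [-2.8, -1.0, 5.0]
finger_gap: 24.0
```

Call:
jog_arm --series '[0,0,0,0,0,-0.0002,-1,0,0,0,0,0,-0.0002,-1,0,0,0,0,0,-0.0002,-0.2,0,0,0,0,0,-0.0002,0.05,0,0,0,0,0,-0.0002,0.05,0,0,0,0,0,-0.0002,0.05,0,0,0,0,0,-0.0002,0.05]'

```text
clock: 16.12
eef_pos: [510.6, 236.8, 77.8]
eef_rot: [0.2, 1.571, -2.674]
wrist_force: [0.8, 0.1, -0.7]
finger_gap: 49.0
```

Run:
```python
from h import *
s=manip.read_state();print(s['eef_pos'],s['wrist_force'],s['finger_gap'])
c=wsnap('w6.png');s=snap('scene','s6.png')
cv2.imwrite('pics/s6z.png',cv2.resize(s['color'][170:290,160:300],None,fx=5,fy=5,interpolation=cv2.INTER_CUBIC))
```

```text
[510.60550611 236.84580351  77.77965402] [ 0.76731154  0.11842037 -0.70202055] 49.015381557965284
```

View pics/s6z.png

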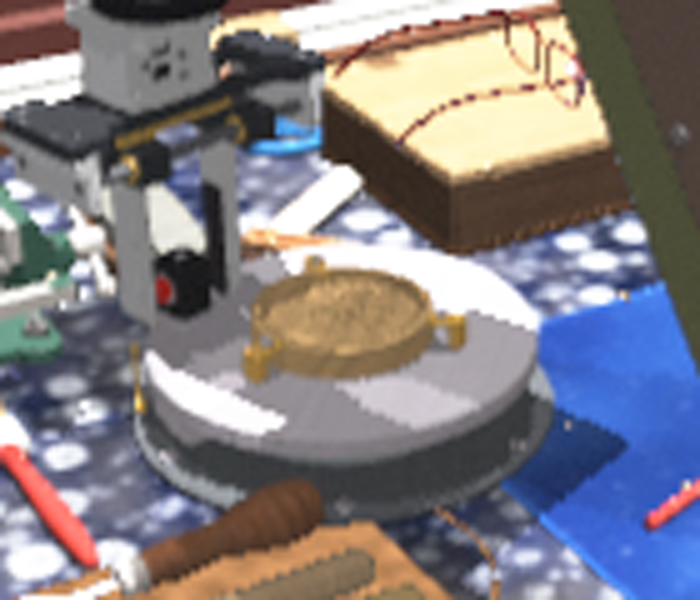

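View pics/w6.png

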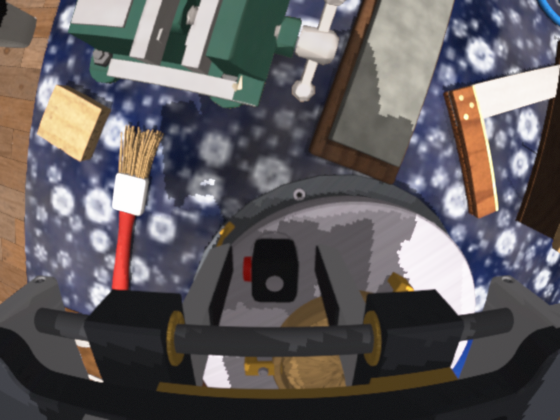

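The pin stands on the table with its red button out. I'll retreat straight up, back off, and look again.

Call:
jog_arm --series '[0,0,0,0,0,0.01,0.05,0,0,0,0,0,0.03,0.05,0,0,0,0,0,0.06,0.05,0,0,0,0,0,0.1,0.05,0,0,0,0,0,0.14,0.05,0,0,0,-0.02,-0.04,0.16,0.05,0,0,0,-0.04,-0.08,0.16,0.05,0,0,0,-0.06,-0.12,0.16,0.05,0,0,0,-0.07,-0.15,0.16,0.05,0,0,0,-0.07,-0.15,0.16,0.05,0,0,0,-0.07,-0.15,0.16,0.05]'

```text
clock: 17.6
eef_pos: [440.9, 87.3, 238.4]
eef_rot: [-3.139, 1.57, 0.271]
wrist_force: [-0.2, 0.6, -0.9]
finger_gap: 49.4
```

Run:
```python
from h import *
np.set_printoptions(suppress=True,precision=1)
s=manip.read_state();print(s['eef_pos'],s['wrist_force'],s['clock'])
c=wsnap('w7.png');s=snap('scene','s7.png')
cv2.imwrite('pics/s7z.png',cv2.resize(s['color'][200:270,170:280],None,fx=6,fy=6,interpolation=cv2.INTER_CUBIC))
t=snap('top','t7.png');cv2.imwrite('pics/t7z.png',cv2.resize(t['color'][120:260,90:440],None,fx=2.2,fy=2.2,interpolation=cv2.INTER_CUBIC))
D=t['range_z'];P=np.array(t['pose']);v,u=np.mgrid[:420,:560]
X=np.stack([(u-t['cx'])/t['fx']*D,(v-t['cy'])/t['fy']*D,D],-1)@P[:3,:3].T+P[:3,3]
m=(D>0)&(np.hypot(X[...,0]-510.5,X[...,1]-236.9)<25)&(X[...,2]>80)&(X[...,2]<130)
print(m.sum(),X[m].mean(0),np.median(X[m][:,2]),X[m].max(0))
# top-of-pin height in wrist range
```

```text
[440.9  87.3 238.4] [-0.2  0.6 -0.9] 17.6<stdin>:10: RuntimeWarning: Mean of empty slice.
  ret = um.true_divide(
  return _methods._mean(a, axis=axis, dtype=dtype,
  ret = ret.dtype.type(ret / rcount)
Traceback (most recent call last):
ValueError: zero-size array to reduction operation maximum which has no identity
```

View pics/s7z.png

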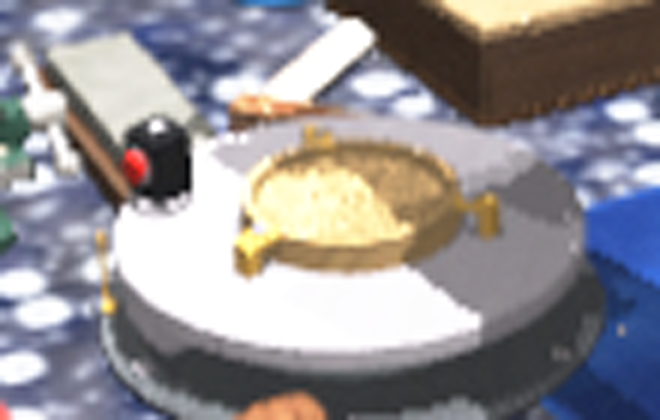

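View pics/t7z.png

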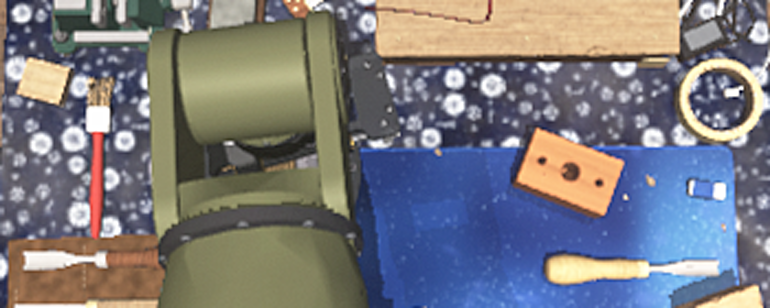

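View pics/w7.png

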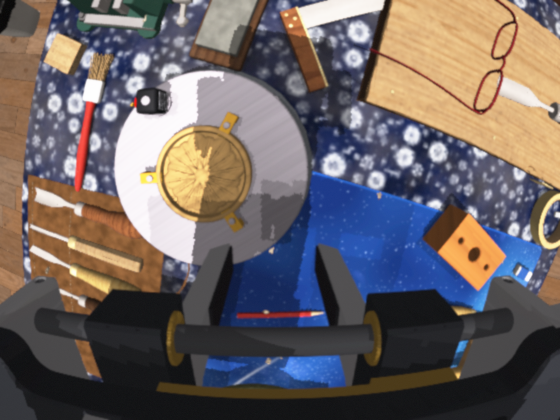

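Run:
```python
from h import *
np.set_printoptions(suppress=True,precision=1)
t=dict(np.load('pics/s7.png.npz'));D=t['range_z'];P=t['pose'];v,u=np.mgrid[:420,:560]
X=np.stack([(u-t['cx'])/t['fx']*D,(v-t['cy'])/t['fy']*D,D],-1)@P[:3,:3].T+P[:3,3]
d=np.hypot(X[...,0]-510.5,X[...,1]-236.9)
m=(D>0)&(d<14)&(X[...,2]>55)
print(m.sum(),np.percentile(X[m][:,2],[0,50,90,98]))
hs=cv2.cvtColor(t['color'],cv2.COLOR_BGR2HSV).astype(int)
r=(hs[...,1]>180)&((hs[...,0]<6)|(hs[...,0]>174))&(hs[...,2]>110)&(u>180)&(u<205)&(v>215)&(v<240)
p=X[r&(D>0)].mean(0);ax=np.array([510.5,236.9]);print('btn',r.sum(),p,np.hypot(*(p[:2]-ax)))
tt=(D>0)&(np.hypot(X[...,0]-447,X[...,1]-167)<108)&(X[...,2]<56)&(X[...,2]>44);print('table z',np.median(X[tt][:,2]))
manip.sign_off();print(manip.read_state()['clock'])
```

```text
56 [55.2 86.9 91.1 92.1]
btn 11 [503.2 251.5  75.9] 16.34107119958645
table z 49.76454287160533
the job is handed in; nothing more can be done
the job is handed in; nothing more can be done
```

The pin is home in the stop plate with its red button sprung out, and I've handed the job in at about 17.7 s of the 70 s allowed.

- **What I did:** I pinched the pin across its button faces, with the gap closing to 24 mm (button flush). I passed it through the rim hole and rested it on the stop plate at about 3–6 N. Then I swung the table about 9 mm in 3 mm steps until the vertical force vanished and the tip dropped into the bore. I lowered it, re-centring by 0.5 mm, until the collar met the table at about 5 N. Last I opened the fingers and withdrew.
- **Pin seated:** The collar met the table 27 mm below the height where the tip first touched the plate, which is what a fully home pin should give. The scene camera puts the grip top at 92 mm, also as expected.
- **Button out:** The button face measures about 16 mm from the pin axis, against 17 mm when fully free and 12 mm when flush.
- **Bystanders:** The gouge, brush and eraser look untouched in the final pictures.

**Checks not made:** One top-camera height check failed because the arm blocked the view, so I used the scene camera instead. I did not tug on the pin to prove the lock. I rely on the seating depth and the sprung button for that.

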